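# Press the soap block home against the cutter's length stop

### The arm

A 6-joint arm with a two-finger parallel gripper is mounted at the origin on the work surface. World frame = base frame: x ahead of the robot, y to its left, z up, the work surface at z = 0. Lengths are in mm, angles in rad, forces in N, time in s.
With the tool pointing down it reaches from about 350 to 975 mm from the base axis. Payload 7.1 kg.
Tool frame: the origin (TCP) lies at the centre of the arm's flange, where the gripper is bolted on; the fingertips stand 182 mm ahead of it and the grasp point (between the pads) lies 163 mm ahead of it; x points along the fingers, y is the direction in which the jaws open and shut, and the axes are right-handed (so a half turn about x gives the same grasp; the last joint's range is limited). The gripper opens to 88 mm and grips with 3 to 60 N. Pads are 20 mm wide; open, the fingers measure 115 mm over their backs; the gripper's body (75 mm by 178 mm) begins 61 mm behind the grasp point.
Start: joints at [-0.019, 0.423, 1.63, -0, 1.089, -0.019], TCP at [624.985, 0.026, 404.675] pointing down, gripper open.
Joint ranges: [-3, 3], [-0.9, 2.11], [0.09, 2.58], [-1.31, 4.45], [0.11, 2.69], [-2.54, 2.54]. Speed limits (rad/s): [2.39, 2.39, 3.01, 3.14, 3.14, 3.14].

### API

Orientations are given as a rotation vector (axis times angle).
In Python, from workcell import readout, viewer, workorder, models gives the robot as it stands. The module is installed in compiled form; this text tells all that it offers.
- The arm moves only by the tool apply_moves, never from a script. Its argument "commands" is a list that holds one entry, the list of rows, each a list of 4 numbers: the shift along the world's x, y, z in m, then the turn about the world's z in rad. A call has 1 to 8 rows; each row is the pose to reach, as a shift and turn from the pose commanded when the call began; what a row does not reach only later rows make up. A row lasts 1/8 s, in which the tool goes at most 62.5 mm and 10.7 degrees, less where a joint would pass 70% of its speed; a pose out of reach is approached as far as the arm can. A call with a gripper value outside its range is refused whole. "gripper" is the finger opening in m, from 0 to 0.0878, set as the call begins (left out, the last holds). The fingers move at their own pace and stop on an object; the grip force is fixed at half the most. Time passes only in rows, so rows that repeat a pose let the fingers close. It gives the time, the measured TCP pose, the force and the opening at its end, in the units of the state.
- readout.get_obs(): the state, without advancing time (a new reading comes with each control period).
- viewer.get_image(name): name is "scene" or "side" or "wrist"; returns a dict with "color" (420x560x3 uint8, red, green, blue), "vertical_fov" (degrees; the focal length in pixels is half the picture's height over the tangent of half this angle, whatever the lens; pixels are square), "cx", "cy" (the principal point, pixels), "rvec" (rotation vector, rad) and "tvec" (3), from world to camera coordinates, as OpenCV has them. Camera axes: x right, y down, z forward; pixel columns grow to the right and rows downward; lengths in mm; the calibration is good to about 2 mm. A picture is of the moment at which its call begins. There is no depth.
- workorder.close_job(): hands the job in, once; it reports no verdict.
Trained networks look in the newest picture that a camera, given by its name, has taken for a name from the list of things; names that differ only in an ending like _2 or _b are one class to them, and where a whole thing is asked for, a point or a joint stands for the part that bears it (a point fixed in the world has none). Each returns a list of dicts, best first, with "conf" (0 to 1); they miss things now and then, are a little off and sometimes report something else, mostly with a low value. They report only what shows in the picture. A call takes as long as a camera call. They do not tell look-alikes from the thing itself.
- models.search_frame(camera, label): "position" ([x, y, z] in mm, in world coordinates, good to about 4 mm: the middle of the surface that is visible of it).
- models.place_of(camera, label): "position" ([x, y, z] in mm, in world coordinates, good to about 4 mm: a listed point, or the origin of a listed thing).
The state is a dict: "t": time; "qpos": joint angles; "qvel": joint speeds; "joint_torque": joint torques, N m; "ee_pos": TCP position; "orientation": TCP orientation; "ft_force": force on the tool from outside, world axes, zero at the start; "moment": the same for the moment, N m; "width": finger opening in mm.
Only numpy, scipy, OpenCV 4.12 (cv2) and the standard library are available. Lean on these libraries where they do the work, as an engineer would, in place of code of your own. Each camera call takes 0.05 s, during which the arm holds its last target.

### The job

Take the long block of fresh soap from the pine board and lay it on the bed of the wire cutter, lengthwise and close along the fence, short of the stop. Then slide it along until its end has pushed the sprung kick-off plunger right in and meets the stop plate squarely, and finish while still holding it pressed there, ready for the wire: do not let go, and keep your grip on the half of the block away from the stop. The soap is soft, so pinch and press it gently; leave the bow tipped back and everything else where it is.

Things in the scene. Friction and masses are not known exactly. Their poses are not given: they have to be found in the camera images.
- block: long block of fresh soap to be cut, cream: 130 long (its x axis) x 50 wide (y) x 60 high (z) mm, about 0.4 kg. Origin: centre of its underside. Its ends are alike. It starts lying on the board. Soft: spoilt when one gripper finger pinches it with more than 60 N, or it is pressed on the stop plate with more than 40 N; about 30 N of grip carries it
- cutter: wire cutter: wooden bed 150 (its x) x 280 (its y) mm on feet, bed top 30 mm above the table, fixed. Origin: centre of the bed, at table height; z up. Soap is pushed along +y, from the open entry end (y = -140) to the stop face at y = +95. Slot for the wire across the bed at y = +70; at that y, behind the fence, stand the bow's pivot cheeks (58 mm above the table)
- fence_face (a point): foot of the fence's guiding face, mid-length, at (30, -27.5, 30) mm in the cutter's frame. The fence is a steel bar 10 mm thick, its top 13 mm above the bed, along the cutter's y from -140 to +85 mm; its face looks to the cutter's -x, so a 50 mm wide block touching it is centred at x = +5 mm
- stop: the steel stop plate at the end of the bed, 60 wide x 48 high x 8 mm, the hard stop. Origin: middle of the lower edge of its stop face, at bed height, at (5, 95, 30) mm in the cutter's frame; same axes as the cutter, the face looks to the cutter's -y. Fixed
- plunger (a joint): travel of the sprung kick-off plunger, a flat-ended steel pin 20 mm thick through the middle of the stop plate, 28 mm above the bed, with spring barrel and tail knob behind. 0 m = out, end 14 mm proud of the stop face; 0.014 m = flush with the plate. The spring gives 4 N at 0 and 9 N at 0.014: it kicks an unheld block back off the stop
- plunger_face (a point): centre of the plunger's end face, which the soap meets; it moves with the plunger, along the cutter's y
- bow (a joint): angle of the cutting bow, a U-shaped steel frame with a taut wire and a wooden handle, hinged behind the fence in the plane of the slot. 0 rad = tipped back, as it starts, frame and wire all behind the fence, its handle reaching about 270 mm above the table; grows as it comes down over the bed
- board: pine board with paper, 270 (x) x 250 (y) x 18 mm thick. Origin: centre of its underside. Fixed. The block and the stub lie on it, in either of two places, and two cut bars stand at its +x edge
- stub: shorter soap block, 72 x 50 x 60 mm high, origin at the centre of its underside; bystander on the board, beside the long block (centres about 124 mm apart)
- bar_a: cut soap bar standing on the board, 25 x 50 x 60 mm high, origin under its centre; bystander
- bar_b: cut soap bar standing on the board, 25 x 50 x 60 mm high, origin under its centre; bystander
- bar_c: cut soap bar lying on the white weighing scale, 60 x 50 x 25 mm high, origin under its centre; bystander
- jug: steel mug-shaped jug, 84 mm across, 105 high, handle at its +y, origin under its centre; bystander
- spray: clear spray bottle with a white trigger head, 74 mm across, 208 high, origin under its centre; bystander
- jar: small glass jar with a white cap, 60 mm across, 60 high, origin under its centre; bystander
- scraper: flat steel scraper with a wooden handle lying on the table, 155 mm long along its x, 90 mm wide, 16 high, origin under it about the middle; bystander
Things that resemble listed ones, but are neither listed nor needed, are in the scene too. What is shaped like the block but black is not meant.

How it is judged:
By the outcome, as a careful person would: the job done as asked, in the order asked, and still so for the second after the job is handed in, while the arm keeps its last pose, push and grip.
It also fails if it takes over 64 s, if anything falls off the work surface, if the arm or the gripper's body presses on something with over 40 N, if the wrist force passes 120 N, or if a joint passes its speed limit or range.

## Working session

There is one attempt and no reset: what is moved stays moved. The work goes in short steps, Python scripts to look and compute and a tool call to move; the robot and the scene stay as the last step left them, time stands still between calls to the robot, and variables do not carry over. Pictures are saved under pics/ and viewed, and the job is handed in when it is done.

Besides the shell and the picture viewer there is one more tool, called after "Call:" as name(argument=value, ...) on one line, values as JSON. apply_moves: Moves the arm, as the interface text tells. Its arguments: {"type":"object","properties":{"commands":{"type":"array","items":{"type":"array","items":{"type":"array","items":{"type":"number"}}}},"gripper":{"type":"number"}},"required":["commands"]}

```bash
mkdir -p pics
cat > h.py <<'E'
import numpy as np, cv2
from workcell import readout, viewer, workorder, models
def cam(n):
    d=viewer.get_image(n); im=d['color']; H=im.shape[0]
    f=H/2/np.tan(np.radians(d['vertical_fov'])/2)
    K=np.array([[f,0,d['cx']],[0,f,d['cy']],[0,0,1.]])
    return im,K,np.array(d['rvec'],float),np.array(d['tvec'],float)
def proj(c,P):
    return cv2.projectPoints(np.array(P,float).reshape(-1,3),c[2],c[3],c[1],None)[0].reshape(-1,2)
def ray(c,u):
    R=cv2.Rodrigues(c[2])[0]; d=R.T@np.linalg.inv(c[1])@np.array([u[0],u[1],1.]); return -R.T@c[3],d
def onz(c,u,z):
    o,d=ray(c,u); return o+d*(z-o[2])/d[2]
def tri(c1,u1,c2,u2):
    P=[c[1]@np.c_[cv2.Rodrigues(c[2])[0],c[3]] for c in (c1,c2)]
    X=cv2.triangulatePoints(P[0],P[1],np.array(u1,float).reshape(2,1),np.array(u2,float).reshape(2,1)); return (X[:3]/X[3]).ravel()
def save(c,n,box=None,s=1):
    im=c[0]
    if box: im=im[box[1]:box[3],box[0]:box[2]]
    cv2.imwrite('pics/'+n,cv2.resize(im,None,fx=s,fy=s,interpolation=cv2.INTER_CUBIC)[:,:,::-1])
E
python3 - <<'E'
from h import *
import pickle
np.set_printoptions(precision=3,suppress=True)
D={}
for n in ('scene','side','wrist'):
    c=cam(n); save(c,n+'0.png'); D[n]=c; print(n,c[1][0,0],c[1][:2,2],ray(c,(280,210)))
pickle.dump(D,open('d0.pkl','wb'))
for n in ('scene','side'):
    for l in ('block','stub','cutter','fence_face','stop','plunger_face','board'):
        print(n,l,[(np.round(r['position']).tolist(),round(r['conf'],2)) for r in models.place_of(n,l)][:4])
o=readout.get_obs(); print(o)
E
```

```text
scene 543.6326812714391 [285.89  211.227] (array([1363.894, -158.116, 1420.367]), array([-0.528,  0.137, -0.838]))
side 497.10876566651865 [270.835 212.828] (array([  53.204, -857.994, 1148.178]), array([ 0.33 ,  0.619, -0.713]))
wrist 339.6899823128479 [271.847 210.259] (array([624.895,  84.819, 384.792]), array([ 0.022, -0.305, -0.952]))
scene block [([547.0, 233.0, 15.0], 0.95), ([366.0, -7.0, -3.0], 0.95)]
scene stub [([570.0, 117.0, 20.0], 0.94)]
scene cutter [([586.0, -272.0, 3.0], 0.78), ([547.0, 232.0, 17.0], 0.52), ([711.0, 135.0, 21.0], 0.45), ([613.0, -179.0, 33.0], 0.21)]
scene fence_face [([607.0, -307.0, 31.0], 0.96)]
scene stop [([612.0, -176.0, 34.0], 0.58)]
scene plunger_face [([607.0, -191.0, 59.0], 0.59)]
scene board [([599.0, 173.0, 0.0], 0.71), ([424.0, 503.0, 31.0], 0.24)]
side block [([547.0, 240.0, 18.0], 0.62), ([364.0, -3.0, -1.0], 0.6)]
side stub [([572.0, 120.0, 14.0], 0.84)]
side cutter [([579.0, -268.0, 3.0], 0.72)]
side fence_face [([613.0, -305.0, 31.0], 0.55), ([570.0, 120.0, 15.0], 0.17)]
side stop [([609.0, -182.0, 27.0], 0.8)]
side plunger_face [([582.0, -272.0, 0.0], 0.56), ([605.0, -192.0, 60.0], 0.41)]
side board [([601.0, 173.0, 1.0], 0.57)]
{'t': 0.85, 'qpos': array([-0.019,  0.423,  1.63 ,  0.   ,  1.089, -0.019]), 'qvel': array([-0.002,  0.001, -0.   , -0.001, -0.001, -0.002]), 'joint_torque': array([  0.   , -54.453, -27.404,   0.065,   0.017,  -0.   ]), 'ee_pos': array([624.975,   0.012, 404.664]), 'orientation': array([ 1.209,  1.209, -1.209]), 'ft_force': array([-0.421, -0.288,  0.664]), 'moment': array([-0.001,  0.042, -0.008]), 'width': 87.99676739339999}
```

View pics/scene0.png

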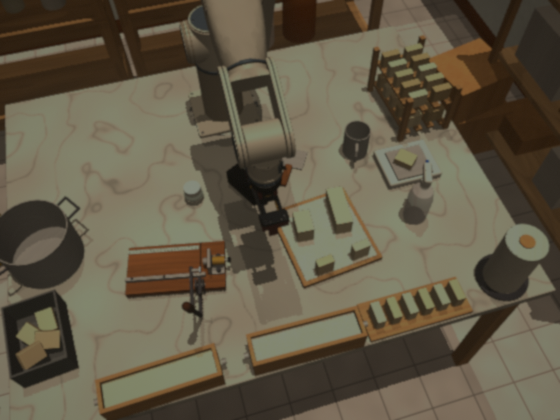

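View pics/side0.png

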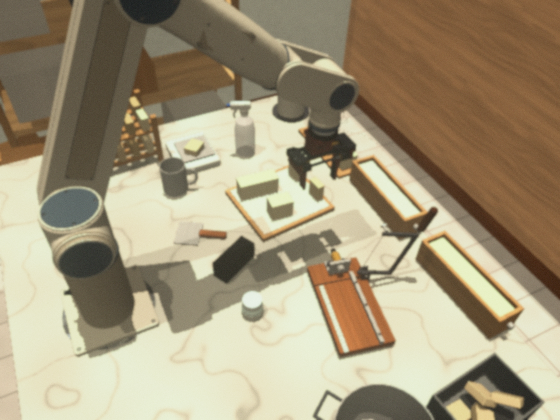

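View pics/wrist0.png

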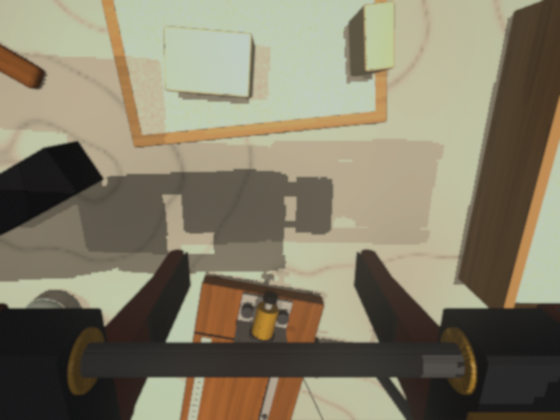

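Cream candidates: the long block is at scene (338,210) / side (257,185). The shorter stub is at scene (303,222) / side (280,205), and there are cut bars at scene (325,263) and (360,250). The black look-alike is at side (234,258), the bar on the scale at scene (404,158), and soap moulds and racks lie elsewhere. I choose scene (338,210), which is long, cream and on the board, and check it in a crop.

Run:
```python
from h import *
import pickle
D=pickle.load(open('d0.pkl','rb'))
a=cv2.resize(D['scene'][0][170:300,240:400],None,fx=5,fy=5,interpolation=cv2.INTER_CUBIC)[:600,:800]
cv2.imwrite('pics/crop_s.png',a[:,:,::-1])
b=cv2.resize(D['side'][0][150:250,200:350],None,fx=5,fy=5,interpolation=cv2.INTER_CUBIC)
cv2.imwrite('pics/crop_d.png',b[:,:,::-1])
```

```text
(no output)
```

View pics/crop_s.png

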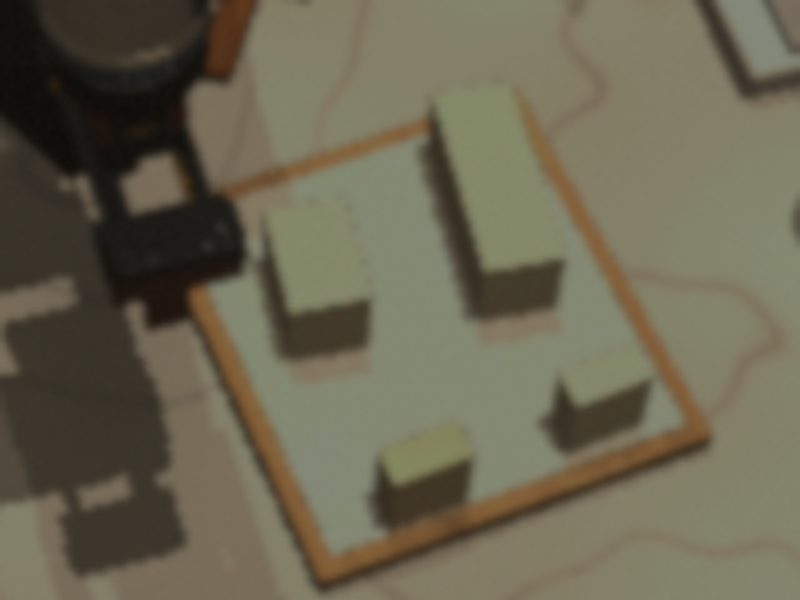

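View pics/crop_d.png

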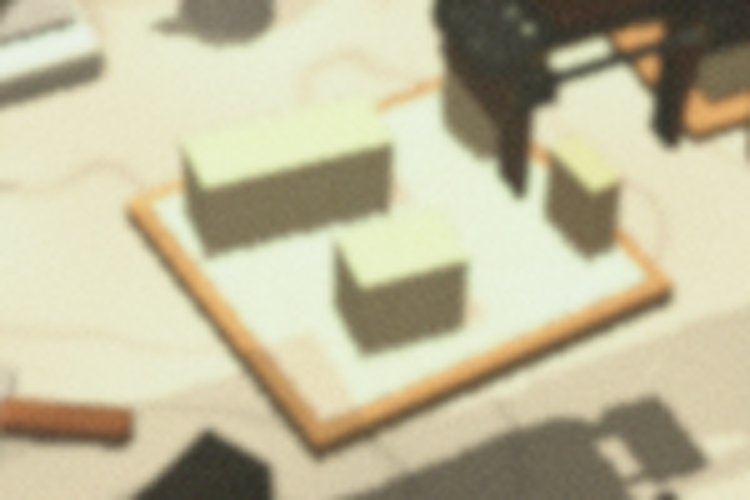

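The scene crop shows the long cream block at the board's +y side, with its top face at crop (432,97), (512,85), (562,258), (485,272). The stub is beside it at (310,260). The choice is right.

Run:
```python
from h import *
import pickle
np.set_printoptions(precision=1,suppress=True)
D=pickle.load(open('d0.pkl','rb'))
s=np.array([(432,97),(512,85),(562,258),(485,272)])/5+[240,170]
d=np.array([(210,190),(182,143),(372,98),(392,148)])/5+[200,150]
X=np.array([tri(D['scene'],a,D['side'],b) for a,b in zip(s,d)]); print(X,X.mean(0))
Z=np.array([onz(D['scene'],a,78) for a in s]);print(Z)
v=Z[3]-Z[0]+Z[2]-Z[1]; print(np.degrees(np.arctan2(v[1],v[0])),Z.mean(0))
print(np.linalg.norm(Z[3]-Z[0]),np.linalg.norm(Z[1]-Z[0]))
Z=np.array([onz(D['side'],a,78) for a in d]);v=Z[3]-Z[0]+Z[2]-Z[1]; print(np.degrees(np.arctan2(v[1],v[0])),Z.mean(0))
```

```text
[[485.1 215.6  72.7]
 [487.9 266.5  69.4]
 [616.4 250.9  74.4]
 [609.5 206.5  68.9]] [549.7 234.9  71.3]
[[487.2 215.5  78. ]
 [492.6 264.7  78. ]
 [617.1 251.3  78. ]
 [613.4 205.3  78. ]]
-5.36479050452999 [552.6 234.2  78. ]
126.5741565541084 49.496805562616736
-5.4285332067347625 [547.1 226.   78. ]
```

Call:
apply_moves(commands=[[[-0.005,-0.04,0.03,-0.05],[-0.012,-0.09,0.06,-0.1],[-0.02,-0.14,0.06,-0.16],[-0.025,-0.19,0.06,-0.2],[-0.03,-0.24,0.06,-0.23],[-0.03,-0.24,0.06,-0.23],[-0.03,-0.24,0.06,-0.23]]])

```text
t: 1.72
ee_pos: [594.9, -239.7, 464.5]
orientation: [1.377, 1.092, -1.377]
ft_force: [-0.4, 0.3, 0.4]
width: 88.0
```

Run:
```python
from h import *
import pickle
np.set_printoptions(precision=3,suppress=True)
c=cam('wrist'); pickle.dump(c,open('w1.pkl','wb')); save(c,'w1.png',s=1.4)
for l in ('cutter','fence_face','stop','plunger_face'):
    print(l,[(np.round(r['position']).tolist(),round(r['conf'],2)) for r in models.place_of('wrist',l)][:3])
o=readout.get_obs(); print(o['t'],o['ee_pos'],o['orientation'])
```

```text
cutter [([587.0, -269.0, -2.0], 0.88)]
fence_face [([582.0, -270.0, -1.0], 0.73), ([611.0, -304.0, 28.0], 0.64)]
stop [([610.0, -180.0, 30.0], 0.71)]
plunger_face [([608.0, -197.0, 58.0], 0.83)]
1.975 [ 595.253 -238.776  464.745] [ 1.375  1.093 -1.375]
```

View pics/w1.png

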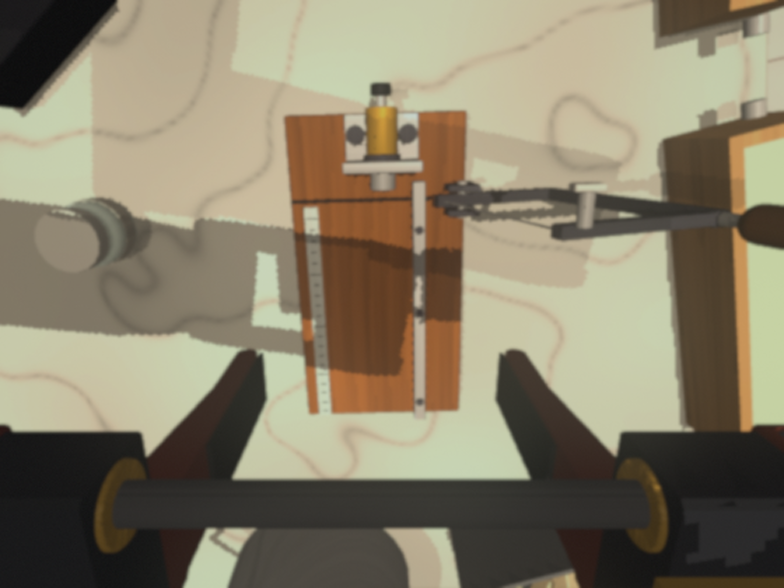

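Run:
```python
from h import *
import pickle
c=pickle.load(open('w1.pkl','rb'))
save(c,'w1a.png',(195,70,345,170),5); save(c,'w1b.png',(210,200,345,310),5)
```

```text
(no output)
```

View pics/w1a.png

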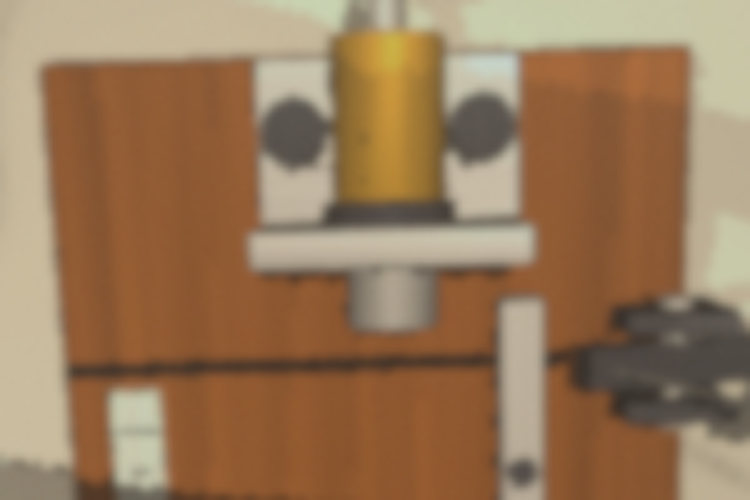

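View pics/w1b.png

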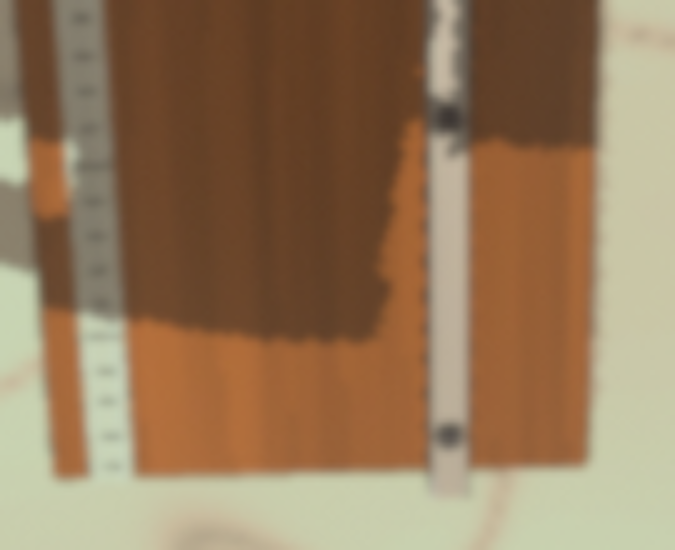

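```bash
cat > fit.py <<'E'
from h import *
import pickle
from scipy.optimize import least_squares
np.set_printoptions(precision=2,suppress=True)
def W(p,M):
    a=p[2];R=np.array([[np.cos(a),-np.sin(a)],[np.sin(a),np.cos(a)]])
    M=np.array(M,float);o=M.copy();o[:,:2]=M[:,:2]@R.T+p[:2];
    if len(p)>3:o[:,2]+=p[3]
    return o
E
python3 - <<'E'
from fit import *
c=pickle.load(open('w1.pkl','rb'))
A=lambda x,y:(x/5+195,y/5+70); B=lambda x,y:(x/5+210,y/5+200)
M=[(-75,140,30),(75,140,30),(-75,-140,30),(75,-140,30),(30,85,43),(30,-140,43),(40,85,43),(40,-140,43),(-25,95,78),(35,95,78),(-25,103,78),(35,103,78)]
U=np.array([A(44,67),A(688,47),B(55,478),B(587,464),A(498,297),B(430,495),A(545,297),B(468,495),A(250,271),A(534,264),A(248,232),A(534,225)])
for p0 in ([585,-270,-.23],[585,-270,-.23,0]):
    r=least_squares(lambda p:(proj(c,W(p,M))-U).ravel(),p0,loss='soft_l1')
    print(r.x,np.degrees(r.x[2])); print((proj(c,W(r.x,M))-U))
    print('stop',W(r.x,[(5,95,30)]))
E
```

```text
[ 586.24 -271.16   -0.2 ] -11.672525293056456
[[-1.42 -0.99]
 [ 0.85 -0.89]
 [-0.53  0.49]
 [ 0.5   0.74]
 [ 0.49  0.47]
 [ 0.23  0.48]
 [-0.26  0.23]
 [-0.01  0.31]
 [-0.22  0.09]
 [ 0.13 -0.14]
 [-0.22  0.  ]
 [ 0.12 -0.25]]
stop [[ 610.36 -179.14   30.  ]]
[ 586.23 -271.54   -0.2    -2.46] -11.675342419853523
[[-0.91 -0.54]
 [ 0.54 -0.41]
 [-0.21 -0.24]
 [ 0.26  0.03]
 [ 0.42  0.63]
 [ 0.15 -0.28]
 [-0.38  0.39]
 [-0.12 -0.45]
 [ 0.05  0.3 ]
 [-0.    0.08]
 [ 0.05  0.27]
 [-0.01  0.02]]
stop [[ 610.35 -179.51   27.54]]
```

Call:
apply_moves(commands=[[[0,0.055,0,-0.17],[0,0.114,0,-0.35],[0,0.174,0,-0.53],[-0.005,0.234,0,-0.71],[-0.01,0.294,0,-0.89],[-0.015,0.354,0,-1.07],[-0.02,0.414,0,-1.25],[-0.02,0.474,0,-1.435]]])

```text
t: 2.98
ee_pos: [574.3, 230.5, 465.0]
orientation: [-2.183, 0.084, 2.182]
ft_force: [0.2, 0.1, -0.1]
width: 88.0
```

Call:
apply_moves(commands=[[[0,0,0,0],[0,0,0,0]]])

```text
t: 3.22
ee_pos: [574.8, 228.3, 464.5]
orientation: [-2.186, 0.076, 2.187]
ft_force: [0.8, -0.4, -1.0]
width: 87.9
```

Run:
```python
from h import *
import pickle
np.set_printoptions(precision=3,suppress=True)
o=readout.get_obs(); print(o['t'],o['ee_pos'],o['orientation'],o['qpos'],o['qvel'])
c=cam('wrist'); pickle.dump(c,open('w2.pkl','wb')); save(c,'w2.png',s=1.4)
```

```text
3.225 [574.766 228.314 464.526] [-2.186  0.076  2.187] [ 0.359  0.353  1.59  -0.     1.199  1.999] [-0.032 -0.006  0.007 -0.     0.     0.003]
```

View pics/w2.png

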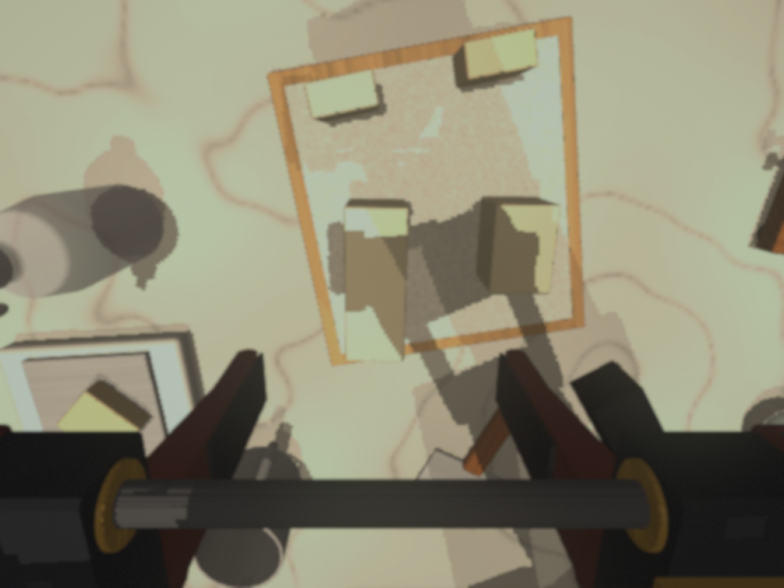

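Run:
```python
from h import *
import pickle
c=pickle.load(open('w2.pkl','rb'))
save(c,'w2a.png',(225,135,325,265),4.5)
```

```text
(no output)
```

View pics/w2a.png

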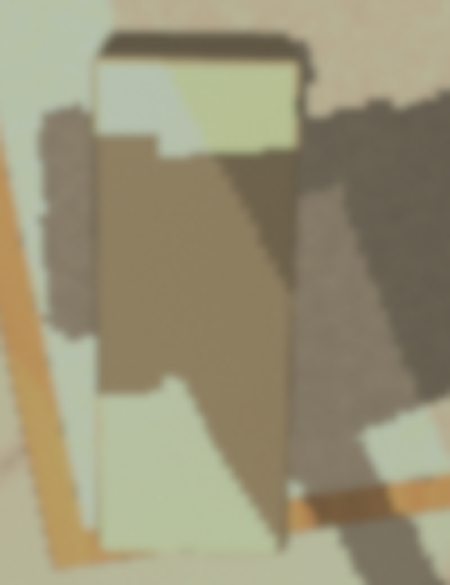

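Run:
```python
from fit import *
c=pickle.load(open('w2.pkl','rb')); D=pickle.load(open('d0.pkl','rb'))
U=np.array([(95,58),(299,60),(283,550),(97,551)])/4.5+[225,135]
M=[(65,25,0),(65,-25,0),(-65,-25,0),(-65,25,0)]
r=least_squares(lambda p:(proj(c,W(p,M))-U).ravel(),[549,233,-.09,75]); print('wrist',r.x,np.degrees(r.x[2]),r.cost); print(proj(c,W(r.x,M))-U)
s=(np.array([(432,97),(512,85),(562,258),(485,272)])/5+[240,170])[[2,3,0,1]]
d=(np.array([(210,190),(182,143),(372,98),(392,148)])/5+[200,150])[[2,3,0,1]]
f=lambda p:np.r_[2*(proj(c,W(p,M))-U).ravel(),(proj(D['scene'],W(p,M))-s).ravel(),(proj(D['side'],W(p,M))-d).ravel()]
r=least_squares(f,[549,233,-.09,75],loss='soft_l1'); print('joint',r.x,np.degrees(r.x[2])); print(r.fun.reshape(-1,2))
r=least_squares(lambda p:(proj(c,W([*p,78],M))-U).ravel(),[549,233,-.09]); print('z78',r.x)
print([tri(c,a,D['scene'],b) for a,b in zip(U,s)])
```

```text
wrist [545.88 234.78  -0.09  74.12] -4.902160321449143 0.3884433240642106
[[-0.48 -0.03]
 [ 0.3   0.24]
 [ 0.23  0.28]
 [-0.04 -0.52]]
joint [545.78 234.81  -0.09  72.69] -4.959442860446102
[[-0.68 -0.25]
 [ 0.52  0.38]
 [ 0.21 -0.28]
 [-0.05 -1.95]
 [ 0.22 -0.5 ]
 [-1.04 -0.37]
 [-0.96 -1.15]
 [-0.97 -1.46]
 [-1.91 -0.3 ]
 [-0.4  -0.74]
 [-2.26  0.15]
 [-1.52 -0.4 ]]
z78 [546.92 234.66  -0.09]
[array([612.06, 254.04,  68.97]), array([609.84, 206.19,  72.6 ]), array([480.98, 217.11,  70.6 ]), array([479.87, 269.27,  60.73])]
```

Call:
apply_moves(commands=[[[-0.02,0.003,-0.03,0.004],[-0.04,0.006,-0.08,0.008],[-0.048,0.008,-0.13,0.008],[-0.048,0.008,-0.16,0.008],[-0.048,0.008,-0.16,0.008],[-0.048,0.008,-0.16,0.008]]])

```text
t: 4.03
ee_pos: [528.1, 235.3, 306.0]
orientation: [-2.19, 0.071, 2.186]
ft_force: [0.0, 0.6, -0.2]
width: 87.9
```

```bash
cat > st.py <<'E'
from h import *
def st():
    o=readout.get_obs(); R=cv2.Rodrigues(np.array(o['orientation'],float))[0]
    print('t',round(o['t'],2),'tcp',np.round(o['ee_pos'],1),'jaw',round(float(np.degrees(np.arctan2(R[1,1],R[0,1]))),2),'x',np.round(R[:,0],3),'f',np.round(o['ft_force'],1),'w',round(o['width'],1),'q6',round(o['qpos'][5],2)); return o
E
python3 - <<'E'
from st import *
st(); c=cam('wrist'); save(c,'w3.png',s=1.4)
import pickle; pickle.dump(c,open('w3.pkl','wb'))
E
```

```text
t 4.03 tcp [528.1 235.3 306. ] jaw -93.73 x [ 0.002  0.001 -1.   ] f [ 0.   0.6 -0.2] w 87.9 q6 2.03
```

View pics/w3.png

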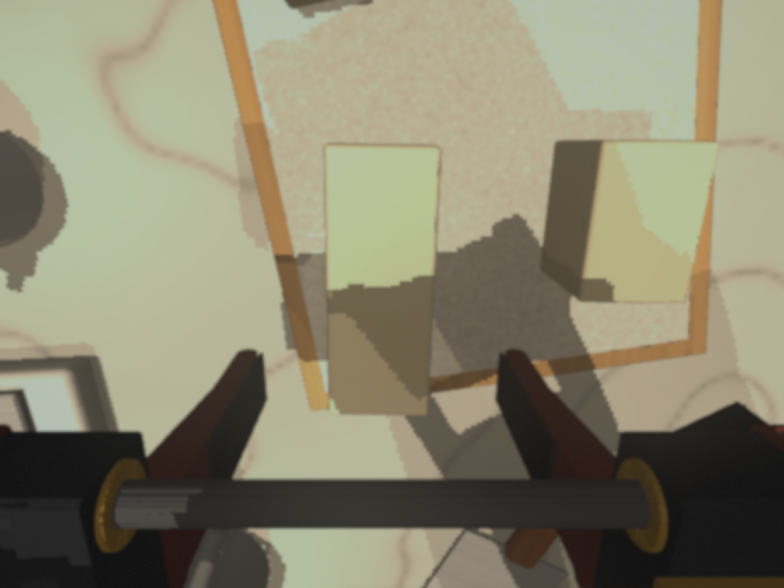

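```bash
python3 - <<'E'
from fit import *
c=pickle.load(open('w3.pkl','rb'))
U=np.array([(325,144),(440,148),(427,415),(329,413)])/1.4
M=[(65,25,0),(65,-25,0),(-65,-25,0),(-65,25,0)]
r=least_squares(lambda p:(proj(c,W(p,M))-U).ravel(),[549,233,-.09,75]); print('wrist',r.x,np.degrees(r.x[2]),r.cost)
r=least_squares(lambda p:(proj(c,W([*p,78],M))-U).ravel(),[549,233,-.09]); print('z78',r.x,np.degrees(r.x[2]))
E
python3 -c "
from st import *
st()"
```

```text
wrist [546.12 234.78  -0.08  74.89] -4.8358143679182515 1.3375439769916555
z78 [546.76 234.74  -0.08] -4.835135336049695
t 4.08 tcp [528.1 235.5 306.4] jaw -93.72 x [ 0.003  0.001 -1.   ] f [-0.2 -0.   1. ] w 88.0 q6 2.03
```

Call:
apply_moves(commands=[[[-0.001,0.001,-0.03,-0.01],[-0.0015,0.001,-0.06,-0.02],[-0.0015,0.001,-0.084,-0.02],[-0.0015,0.001,-0.084,-0.02],[-0.0015,0.001,-0.084,-0.02]]])

```text
t: 4.7
ee_pos: [526.5, 237.1, 222.3]
orientation: [-2.18, 0.091, 2.175]
ft_force: [0.9, -0.0, 0.1]
width: 87.6
```

Run:
```python
from st import *
st(); c=cam('wrist'); save(c,'w4.png',s=1.4)
c=cam('side'); save(c,'s4.png',(190,110,350,240),5)
```

```text
t 4.7 tcp [526.5 237.1 222.3] jaw -94.83 x [ 0.002  0.001 -1.   ] f [ 0.9 -0.   0.1] w 87.6 q6 2.06
```

View pics/w4.png

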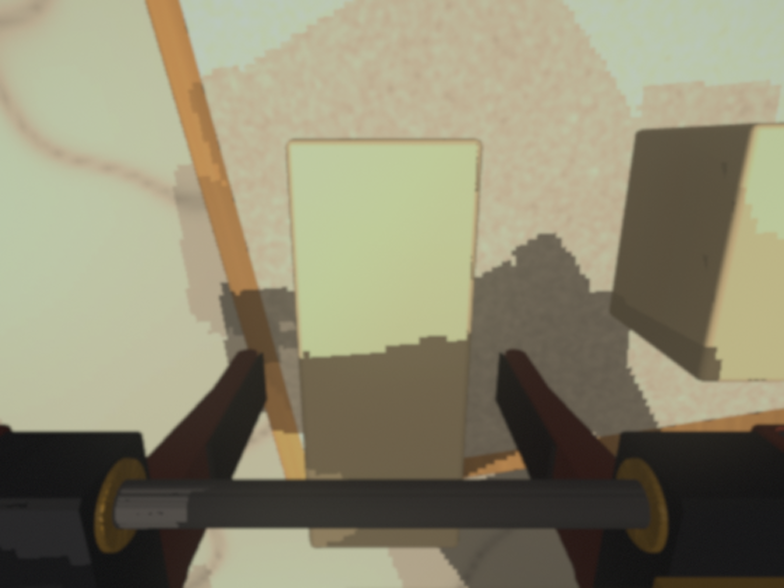

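View pics/s4.png

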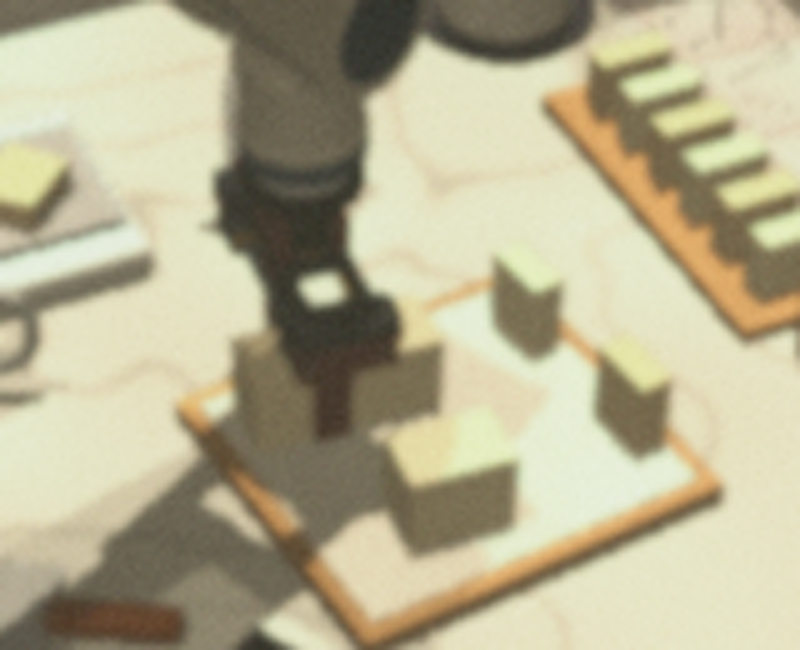

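The wrist view shows the block between the fingers, at about (385,340) with the fingers at (255,390) and (510,390). I'm closing the gripper.

Call:
apply_moves(commands=[[[0,0,0,0],[0,0,0,0],[0,0,0,0],[0,0,0,0],[0,0,0,0],[0,0,0,0],[0,0,0,0]]], gripper=0.03)

```text
t: 5.68
ee_pos: [525.6, 236.9, 220.7]
orientation: [-2.178, 0.092, 2.179]
ft_force: [-0.9, -0.7, 1.1]
width: 49.9
```

Call:
apply_moves(commands=[[[0,0,0.005,0],[0,0,0.015,0],[0,0,0.03,0],[0,0,0.05,0],[0,0,0.06,0],[0,0,0.06,0]]])

```text
t: 6.42
ee_pos: [525.9, 237.0, 281.9]
orientation: [-2.18, 0.091, 2.176]
ft_force: [0.8, -0.3, -4.5]
width: 50.4
```

Run:
```python
from st import *
import pickle
st(); c=cam('wrist'); save(c,'w5.png',s=1.4)
pickle.dump(c,open('w5.pkl','wb'))
c=cam('side'); save(c,'s5.png',(190,110,350,240),5)
```

```text
t 6.42 tcp [525.9 237.  281.9] jaw -94.83 x [ 0.002  0.001 -1.   ] f [ 0.8 -0.3 -4.5] w 50.4 q6 2.06
```

View pics/w5.png

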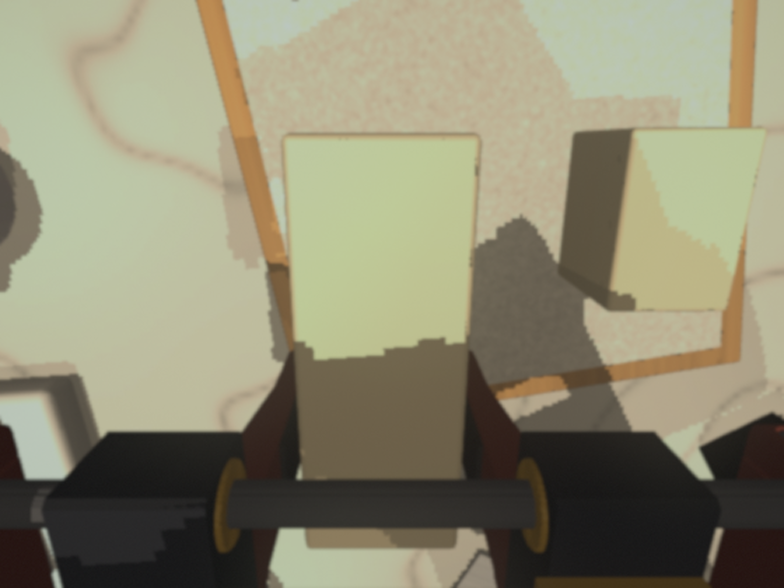

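View pics/s5.png

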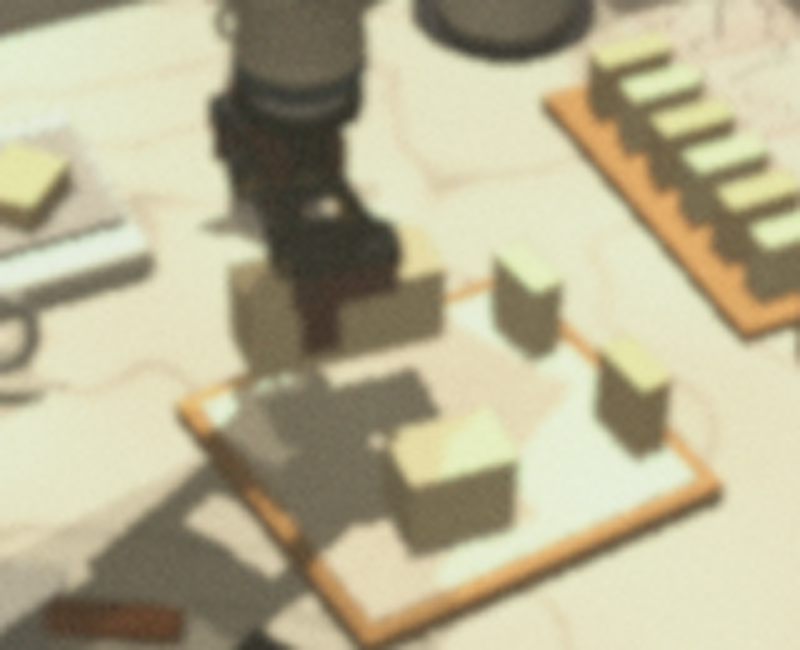

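Run:
```python
from fit import *
c=pickle.load(open('w5.pkl','rb'))
U=np.array([(285,134),(480,135),(457,548),(306,548)])/1.4
M=[(65,25,0),(65,-25,0),(-65,-25,0),(-65,25,0)]
for z in (None,281.9-142.7):
    f=(lambda p:(proj(c,W(p,M))-U).ravel()) if z is None else (lambda p:(proj(c,W([*p,z],M))-U).ravel())
    r=least_squares(f,[546,235,-.09,138][:4 if z is None else 3]); b=r.x
    a=np.radians(-94.83+90); d=b[:2]-[525.9,237.0]; 
    al=d@[np.cos(a),np.sin(a)]; la=d@[-np.sin(a),np.cos(a)]
    print(b,np.degrees(b[2]),r.cost,'along',al,'lat',la)
# targets: block yaw = cutter yaw+90 ; jaw = cutter yaw
p=np.array([586.24,-271.3,np.radians(-11.67)])
for cx,cy in ((2,-5),(5,30)):
    for al in (20.5,):
        print(W(p,[(cx,cy-al,0)]))
```

```text
[547.33 235.23  -0.09 137.77] -4.9868821221133555 4.609178687747642 along 21.5059242352926 lat 0.04000314356477357
[547.65 235.21  -0.09] -4.986625830213966 10.578746944042779 along 21.822636583298358 lat 0.0434411119535745
[[ 583.04 -296.68    0.  ]]
[[ 593.06 -263.01    0.  ]]
```

Call:
apply_moves(commands=[[[0,-0.01,0.05,0.05],[-0.005,-0.04,0.095,0.2],[-0.01,-0.09,0.12,0.38],[-0.015,-0.14,0.12,0.56],[-0.015,-0.195,0.12,0.74],[-0.015,-0.25,0.12,0.92],[-0.015,-0.305,0.12,1.1],[-0.015,-0.36,0.12,1.28]]])

```text
t: 7.52
ee_pos: [510.5, -119.3, 399.9]
orientation: [1.499, 0.992, -1.501]
ft_force: [1.3, -0.3, -5.0]
width: 49.8
```

```bash
python3 -c "
from st import *
st()"
```

```text
t 7.53 tcp [ 510.5 -119.3  399.9] jaw -23.1 x [-0.001  0.    -1.   ] f [ 1.3 -0.3 -5. ] w 49.8 q6 0.15
```

Call:
apply_moves(commands=[[[0,-0.055,0,0.08],[0.005,-0.11,0,0.15],[0.03,-0.155,-0.02,0.18],[0.055,-0.176,-0.05,0.18],[0.071,-0.176,-0.09,0.18],[0.071,-0.176,-0.11,0.18],[0.071,-0.176,-0.11,0.18],[0.071,-0.176,-0.11,0.18]]])

```text
t: 8.52
ee_pos: [582.0, -293.6, 291.9]
orientation: [1.376, 1.091, -1.375]
ft_force: [-0.1, -0.6, -3.7]
width: 49.8
```

Run:
```python
from st import *
import pickle
st(); c=cam('wrist'); save(c,'w6.png',s=1.4)
pickle.dump(c,open('w6.pkl','wb'))
```

```text
t 8.53 tcp [ 582.  -293.6  291.9] jaw -13.11 x [ 0.001 -0.001 -1.   ] f [-0.1 -0.6 -3.7] w 49.8 q6 -0.26
```

View pics/w6.png

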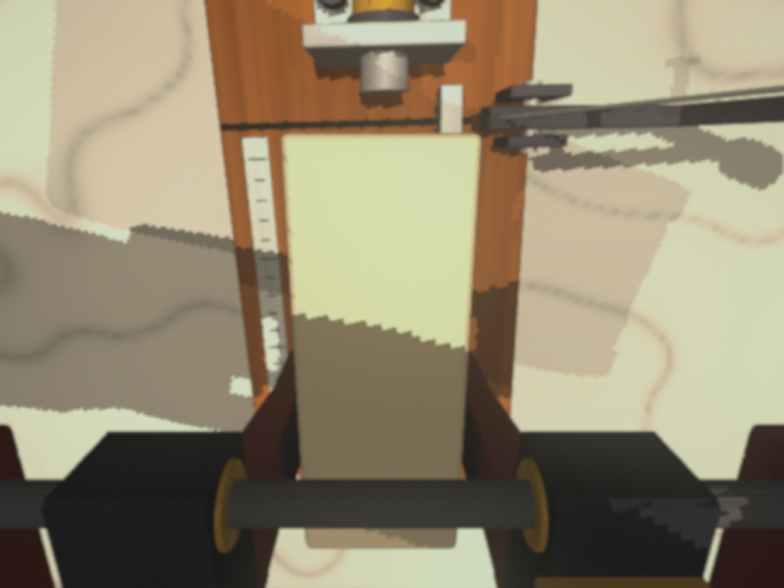

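Run:
```python
from h import *
import pickle
c=pickle.load(open('w6.pkl','rb'))
save(c,'w6a.png',(195,5,355,115),5)
```

```text
(no output)
```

View pics/w6a.png

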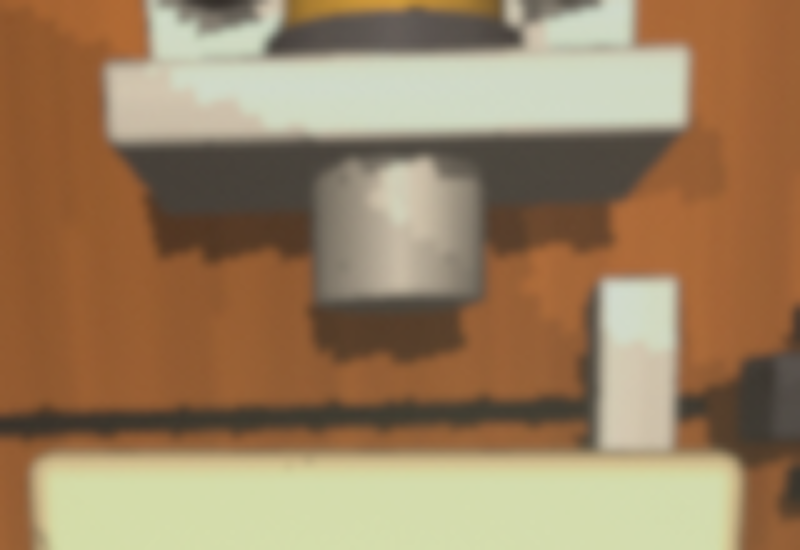

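Run:
```python
from fit import *
c=pickle.load(open('w6.pkl','rb'));c1=pickle.load(open('w1.pkl','rb'))
U=np.array([(107,146),(688,130),(104,64),(690,47),(165,213),(625,198),(598,277),(680,277)])/5+[195,5]
M=[(-25,95,78),(35,95,78),(-25,103,78),(35,103,78),(-25,95,30),(35,95,30),(30,85,43),(40,85,43)]
for p0 in ([586,-271,-.2],[586,-271,-.2,0]):
    r=least_squares(lambda p:(proj(c,W(p,M))-U).ravel(),p0,loss='soft_l1')
    print(r.x,np.degrees(r.x[2]),r.cost); print(r.fun.reshape(-1,2)); q=r.x
B=np.array([(283,136),(479,136),(457,547),(305,547)])/1.4
Mb=[(65,25,0),(65,-25,0),(-65,-25,0),(-65,25,0)]
r=least_squares(lambda p:(proj(c,W(p,Mb))-B).ravel(),[580,-275,1.34,150]); b=r.x
print('block',b,np.degrees(b[2]),r.cost)
d=b[:2]-[582,-293.6];a=np.radians(90-13.11);print(d@[np.cos(a),np.sin(a)],d@[-np.sin(a),np.cos(a)])
A=lambda x,y:(x/5+195,y/5+70); B=lambda x,y:(x/5+210,y/5+200)
M1=[(-75,140,30),(75,140,30),(-75,-140,30),(75,-140,30),(30,85,43),(30,-140,43),(40,85,43),(40,-140,43),(-25,95,78),(35,95,78),(-25,103,78),(35,103,78)]
U1=np.array([A(44,67),A(688,47),B(55,478),B(587,464),A(498,297),B(430,495),A(545,297),B(468,495),A(250,271),A(534,264),A(248,232),A(534,225)])
r=least_squares(lambda p:np.r_[(proj(c,W(p,M))-U).ravel(),(proj(c1,W(p,M1))-U1).ravel()],[586,-271,-.2,0],loss='soft_l1')
print('both',r.x,np.degrees(r.x[2]))
```

```text
[ 586.13 -270.85   -0.21] -11.787044331204127 1.5683435243878663
[[ 0.03  0.26]
 [ 0.24  0.32]
 [-0.54 -0.79]
 [ 0.33 -0.62]
 [-0.14  0.59]
 [ 0.18  1.13]
 [ 0.06  0.  ]
 [-0.24 -0.42]]
[ 586.18 -270.71   -0.21   -0.89] -11.794330554521908 1.3681876155498018
[[ 0.35  0.25]
 [ 0.03  0.34]
 [-0.21 -0.73]
 [ 0.11 -0.52]
 [ 0.07  0.53]
 [ 0.05  1.09]
 [-0.05 -0.09]
 [-0.42 -0.52]]
block [ 587.   -273.19    1.34  147.3 ] 76.83109859737199 2.760892595687062
21.014893444145578 -0.2384302729426464
both [ 586.3  -270.9    -0.2    -0.78] -11.695364281076492
```

Call:
apply_moves(commands=[[[0.001,-0.003,-0.01,0.024],[0.001,-0.003,-0.03,0.024],[0.001,-0.003,-0.045,0.024],[0.001,-0.003,-0.052,0.024],[0.001,-0.003,-0.052,0.024],[0.001,-0.003,-0.052,0.024]]])

```text
t: 9.32
ee_pos: [583.2, -296.7, 239.0]
orientation: [1.359, 1.105, -1.358]
ft_force: [-0.2, -0.1, -4.2]
width: 49.8
```

Run:
```python
from st import *
import pickle
st(); c=cam('wrist'); save(c,'w7.png',s=1.4)
c=cam('side'); save(c,'s7.png',(280,210,420,330),5)
```

```text
t 9.32 tcp [ 583.2 -296.7  239. ] jaw -11.75 x [ 0.001 -0.    -1.   ] f [-0.2 -0.1 -4.2] w 49.8 q6 -0.28
```

View pics/w7.png

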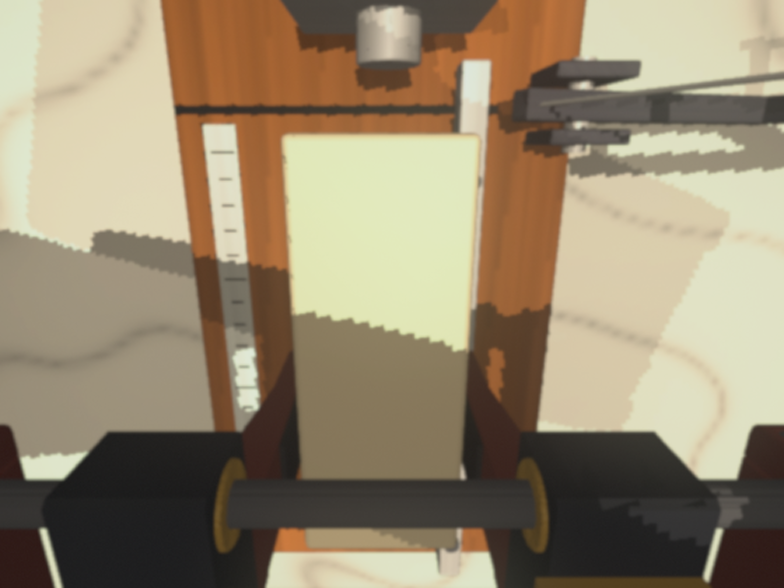

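View pics/s7.png

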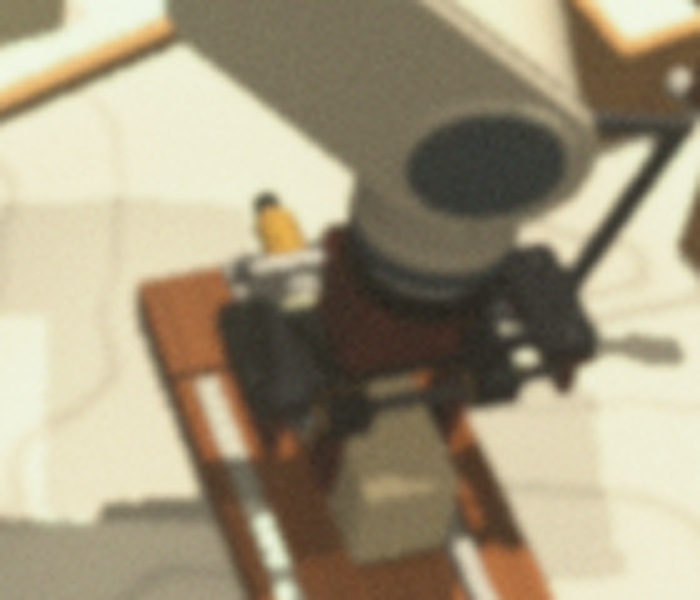

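The wrist view shows the block's front edge at row 135, parallel to the slot at row 108. It is just left of the fence (column 480). Now lowering the last 6 mm.

Call:
apply_moves(commands=[[[0,0,-0.002,0],[0,0,-0.004,0],[0,0,-0.0055,0],[0,0,-0.0055,0]]])

```text
t: 9.93
ee_pos: [582.9, -296.6, 233.0]
orientation: [1.359, 1.105, -1.359]
ft_force: [0.3, -0.2, -4.1]
width: 50.1
```

Call:
apply_moves(commands=[[[0,0,-0.0005,0],[0,0,-0.001,0],[0,0,-0.001,0]]])

```text
t: 10.3
ee_pos: [583.0, -296.6, 232.7]
orientation: [1.359, 1.105, -1.359]
ft_force: [-2.8, 1.1, 2.4]
width: 49.7
```

Run:
```python
from st import *
for i in range(4): st(); c=cam('wrist')
```

```text
t 10.3 tcp [ 583.  -296.6  232.7] jaw -11.75 x [ 0. -0. -1.] f [-2.8  1.1  2.4] w 49.7 q6 -0.28
t 10.35 tcp [ 583.  -296.6  232.7] jaw -11.75 x [ 0. -0. -1.] f [-2.8  1.7  3.4] w 49.8 q6 -0.28
t 10.4 tcp [ 583.  -296.7  232.7] jaw -11.75 x [ 0. -0. -1.] f [-2.7  1.5  4.3] w 50.1 q6 -0.28
t 10.45 tcp [ 583.  -296.6  232.7] jaw -11.75 x [ 0. -0. -1.] f [-3.2  2.1  4.6] w 49.6 q6 -0.28
```

Call:
apply_moves(commands=[[[0.0005,-0.0001,0,0],[0.001,-0.0002,0,0],[0.0015,-0.0003,0,0],[0.0015,-0.0003,0,0]]])

```text
t: 11.0
ee_pos: [583.9, -296.9, 232.7]
orientation: [1.358, 1.107, -1.36]
ft_force: [-6.8, 1.7, 7.7]
width: 49.8
```

Run:
```python
from st import *
for i in range(2): st(); c=cam('wrist')
c=cam('wrist');save(c,'w8.png',(180,20,420,200),3.3)
```

```text
t 11.0 tcp [ 583.9 -296.9  232.7] jaw -11.74 x [-0.002  0.    -1.   ] f [-6.8  1.7  7.7] w 49.8 q6 -0.28
t 11.05 tcp [ 583.9 -296.9  232.7] jaw -11.74 x [-0.002  0.    -1.   ] f [-6.1  1.3  8.2] w 50.1 q6 -0.28
```

View pics/w8.png

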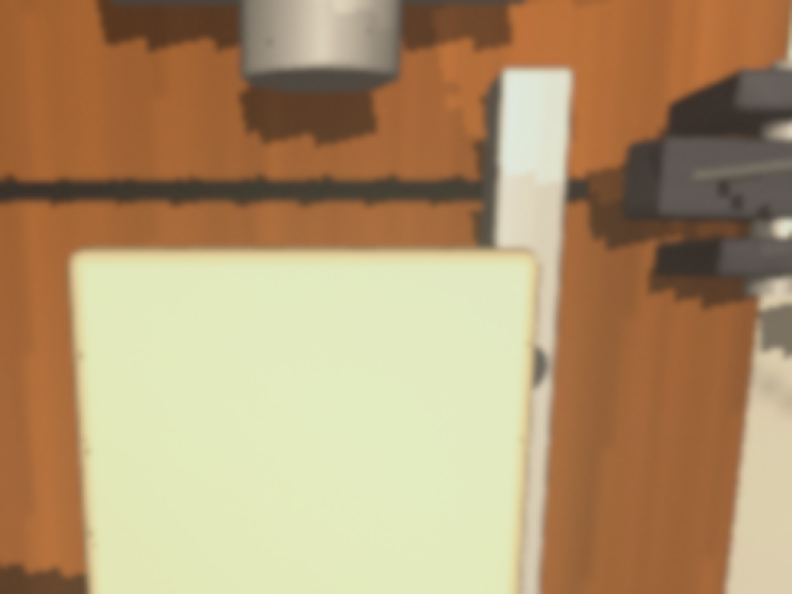

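Call:
apply_moves(commands=[[[0,0,0.0003,0],[0,0,0.0004,0],[0,0,0.0004,0]]])

```text
t: 11.52
ee_pos: [584.2, -296.9, 232.7]
orientation: [1.358, 1.106, -1.359]
ft_force: [-5.7, 0.1, 5.3]
width: 50.0
```

Run:
```python
from fit import *
from st import *
for i in range(2): st(); c=cam('wrist')
pickle.dump(c,open('w9.pkl','wb'))
# predict where block top near-fence edge would project for cutter centre x 2..5
p=[586.2,-270.9,np.radians(-11.72)]
for x in (1,2,3,4,5): print(x,(proj(c,W(p,[(x+25,60,90),(x-25,60,90),(x+25,20,90)]))-[180,20])*3.3)
print((proj(c,W(p,[(30,85,43),(40,85,43),(30,70,43)]))-[180,20])*3.3)
```

```text
t 11.53 tcp [ 584.2 -296.9  232.7] jaw -11.75 x [-0.  0. -1.] f [-5.7  0.1  5.3] w 50.0 q6 -0.28
t 11.57 tcp [ 584.2 -296.9  232.7] jaw -11.75 x [-0.  0. -1.] f [-5.6  1.1  6.6] w 49.9 q6 -0.28
1 [[520.42 256.11]
 [ 42.39 256.95]
 [500.43 621.06]]
2 [[529.99 256.09]
 [ 51.94 256.94]
 [509.09 621.05]]
3 [[539.56 256.08]
 [ 61.49 256.92]
 [517.76 621.04]]
4 [[549.13 256.06]
 [ 71.04 256.9 ]
 [526.42 621.03]]
5 [[558.7  256.04]
 [ 80.6  256.89]
 [535.08 621.02]]
[[497.55  67.92]
 [570.25  67.76]
 [492.1  184.87]]
```

Call:
apply_moves(commands=[[[0.0003,0,0.0003,0],[0.0008,-0.0002,0.0004,0],[0.0013,-0.0003,0.0004,0],[0.0013,-0.0003,0.0004,0]]])

```text
t: 12.12
ee_pos: [585.8, -297.2, 232.7]
orientation: [1.358, 1.105, -1.359]
ft_force: [-2.3, -0.5, -1.4]
width: 50.2
```

Run:
```python
from st import *
for i in range(2): st(); c=cam('wrist')
save(c,'w10.png',(180,20,420,200),3.3)
```

```text
t 12.12 tcp [ 585.8 -297.2  232.7] jaw -11.75 x [-0.  0. -1.] f [-2.3 -0.5 -1.4] w 50.2 q6 -0.28
t 12.18 tcp [ 585.7 -297.2  232.7] jaw -11.74 x [-0.  0. -1.] f [-2.2 -0.  -2. ] w 49.7 q6 -0.28
```

View pics/w10.png

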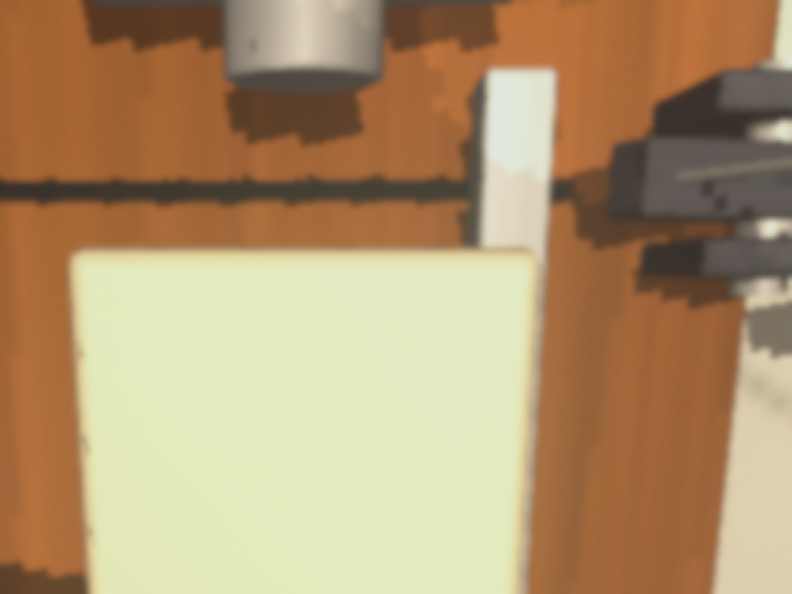

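The block now rests on the bed, with its side along the fence and its end about 35 mm short of the stop. Next I slide it along the fence.

Call:
apply_moves(commands=[[[0.001,0.0049,0,0],[0.002,0.0098,0,0],[0.003,0.0147,0,0],[0.0041,0.0196,0,0],[0.0041,0.0196,0,0]]])

```text
t: 12.85
ee_pos: [589.9, -277.3, 232.9]
orientation: [1.358, 1.105, -1.358]
ft_force: [-2.9, -2.7, -4.6]
width: 50.0
```

Run:
```python
from st import *
for i in range(2): st(); c=cam('wrist')
save(c,'w11.png',(180,0,420,180),3.3)
```

```text
t 12.85 tcp [ 589.9 -277.3  232.9] jaw -11.7 x [-0. -0. -1.] f [-2.9 -2.7 -4.6] w 50.0 q6 -0.25
t 12.9 tcp [ 589.9 -277.5  232.9] jaw -11.72 x [-0. -0. -1.] f [-1.6 -1.2 -4.4] w 50.0 q6 -0.25
```

View pics/w11.png

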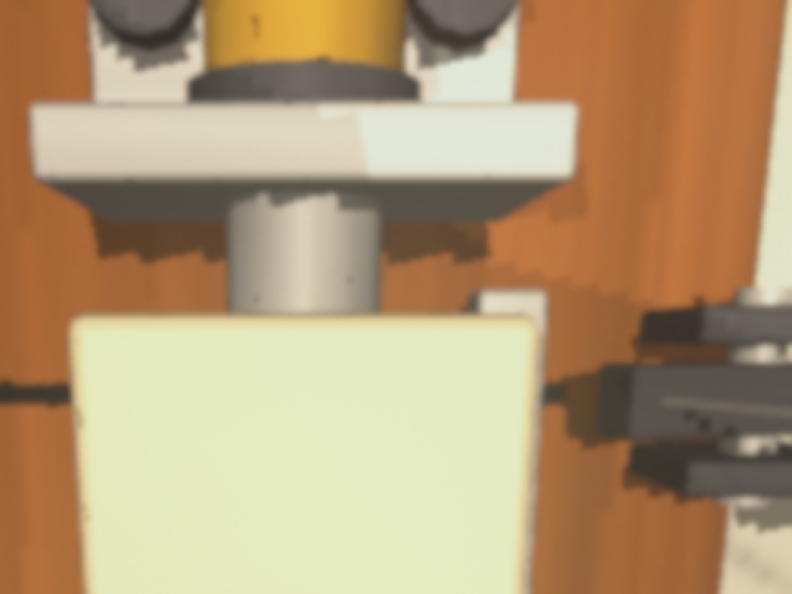

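Call:
apply_moves(commands=[[[0.0005,0.0025,-0.0002,0],[0.001,0.0049,-0.0003,0],[0.0015,0.0074,-0.0003,0],[0.002,0.0098,-0.0003,0],[0.002,0.0098,-0.0003,0],[0.002,0.0098,-0.0003,0]]])

```text
t: 13.7
ee_pos: [591.6, -268.8, 233.0]
orientation: [1.357, 1.104, -1.359]
ft_force: [-4.6, -6.0, -3.1]
width: 50.1
```

Run:
```python
from st import *
for i in range(2): st(); c=cam('wrist')
save(c,'w12.png',(180,0,420,180),3.3)
```

```text
t 13.7 tcp [ 591.6 -268.8  233. ] jaw -11.75 x [-0.    -0.001 -1.   ] f [-4.6 -6.  -3.1] w 50.1 q6 -0.24
t 13.75 tcp [ 591.6 -268.8  233. ] jaw -11.75 x [-0.    -0.001 -1.   ] f [-3.4 -5.8 -2.6] w 49.9 q6 -0.24
```

View pics/w12.png

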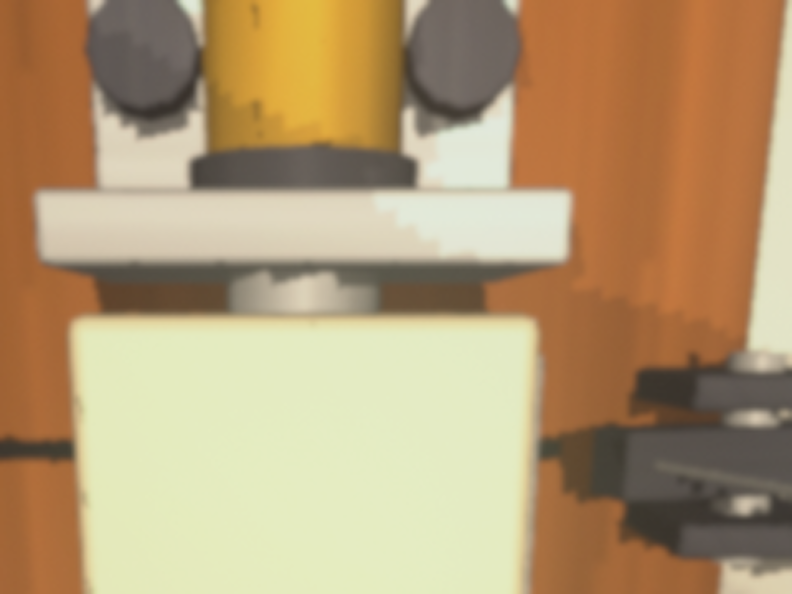

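Call:
apply_moves(commands=[[[0.0004,0.002,0,0],[0.0008,0.0039,0,0],[0.0008,0.0039,0,0],[0.0008,0.0039,0,0]]])

```text
t: 14.3
ee_pos: [592.4, -265.2, 233.0]
orientation: [1.357, 1.104, -1.359]
ft_force: [-4.5, -7.3, -2.6]
width: 49.7
```

Call:
apply_moves(commands=[[[0.0002,0.001,0,0],[0.0004,0.002,0,0],[0.0004,0.002,0,0],[0.0004,0.002,0,0]]])

```text
t: 14.8
ee_pos: [592.7, -263.4, 233.0]
orientation: [1.357, 1.104, -1.36]
ft_force: [-5.0, -8.1, -3.2]
width: 50.0
```

Run:
```python
from st import *
for i in range(2): st(); c=cam('wrist')
save(c,'w13.png',(180,0,420,180),3.3)
```

```text
t 14.8 tcp [ 592.7 -263.4  233. ] jaw -11.74 x [-0.    -0.002 -1.   ] f [-5.  -8.1 -3.2] w 50.0 q6 -0.23
t 14.85 tcp [ 592.7 -263.4  233. ] jaw -11.75 x [-0.    -0.002 -1.   ] f [-5.4 -8.2 -2.8] w 49.8 q6 -0.23
```

View pics/w13.png

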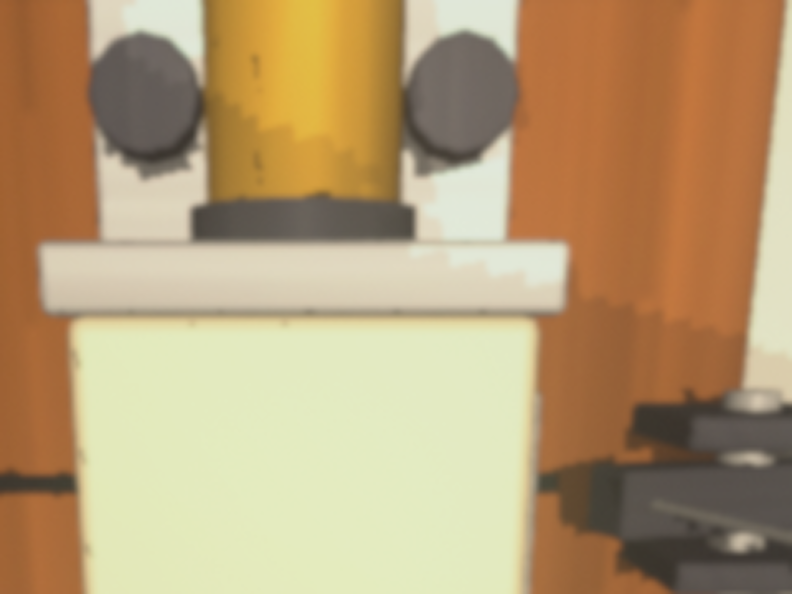

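Call:
apply_moves(commands=[[[0.0001,0.0005,0,0],[0.0002,0.001,0,0],[0.0002,0.001,0,0],[0.0002,0.001,0,0]]])

```text
t: 15.4
ee_pos: [592.8, -263.1, 233.1]
orientation: [1.356, 1.103, -1.36]
ft_force: [-5.7, -12.9, -3.0]
width: 49.9
```

Run:
```python
from st import *
for i in range(3): st(); c=cam('wrist')
save(c,'w14.png',(180,0,420,180),3.3)
```

```text
t 15.4 tcp [ 592.8 -263.1  233.1] jaw -11.73 x [-0.    -0.003 -1.   ] f [ -5.7 -12.9  -3. ] w 49.9 q6 -0.23
t 15.45 tcp [ 592.8 -263.1  233.1] jaw -11.73 x [-0.    -0.003 -1.   ] f [ -6.6 -12.9  -2.5] w 49.7 q6 -0.23
t 15.5 tcp [ 592.7 -263.1  233.1] jaw -11.73 x [-0.    -0.003 -1.   ] f [ -6.  -13.9  -2.8] w 49.8 q6 -0.23
```

Call:
apply_moves(commands=[[[0.0001,0.0005,0,0],[0.0002,0.001,0,0],[0.0002,0.001,0,0],[0.0002,0.001,0,0],[0.0002,0.001,0,0]]])

```text
t: 16.18
ee_pos: [592.8, -262.9, 233.2]
orientation: [1.355, 1.102, -1.36]
ft_force: [-7.5, -16.8, -2.6]
width: 50.0
```

Run:
```python
from st import *
for i in range(4): st(); c=cam('wrist')
save(c,'w15.png',(180,0,420,180),3.3)
c=cam('side'); save(c,'s15.png',(280,200,440,330),4.5)
c=cam('scene'); save(c,'c15.png',s=1.4)
for n in('wrist','scene','side'): print(n,[(np.round(r['position']).tolist(),round(r['conf'],2)) for r in models.place_of(n,'plunger_face')][:2])
st()
```

```text
t 16.18 tcp [ 592.8 -262.9  233.2] jaw -11.72 x [-0.    -0.005 -1.   ] f [ -7.5 -16.8  -2.6] w 50.0 q6 -0.23
t 16.23 tcp [ 592.8 -262.9  233.2] jaw -11.72 x [-0.    -0.005 -1.   ] f [ -8.5 -19.2  -3.6] w 49.8 q6 -0.23
t 16.27 tcp [ 592.8 -262.9  233.2] jaw -11.72 x [-0.    -0.005 -1.   ] f [ -7.3 -18.3  -2.5] w 49.8 q6 -0.23
t 16.32 tcp [ 592.8 -262.9  233.2] jaw -11.72 x [-0.    -0.005 -1.   ] f [ -8.  -18.2  -3.6] w 49.7 q6 -0.23
wrist []
scene [([586.0, -272.0, 1.0], 0.39)]
side []
t 16.62 tcp [ 592.8 -262.9  233.2] jaw -11.73 x [-0.    -0.005 -1.   ] f [ -7.8 -17.8  -2.7] w 50.0 q6 -0.23
```

View pics/w15.png

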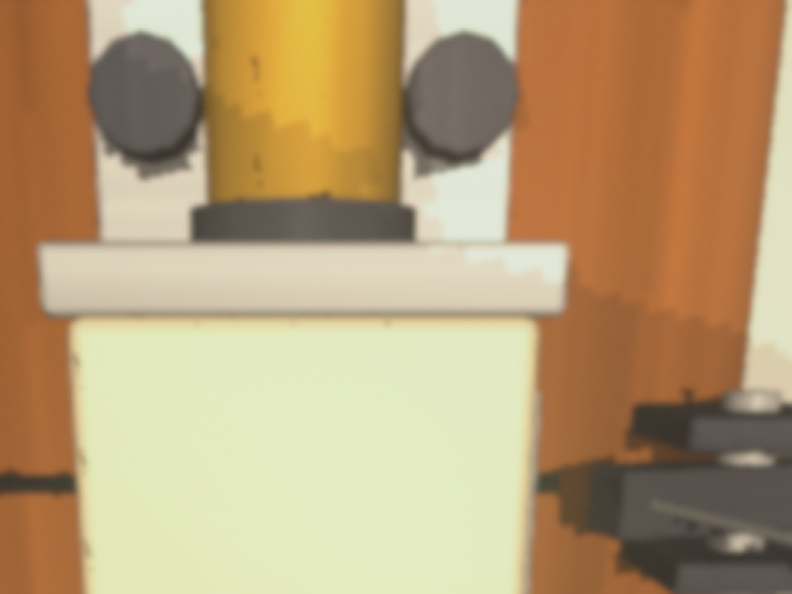

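View pics/s15.png

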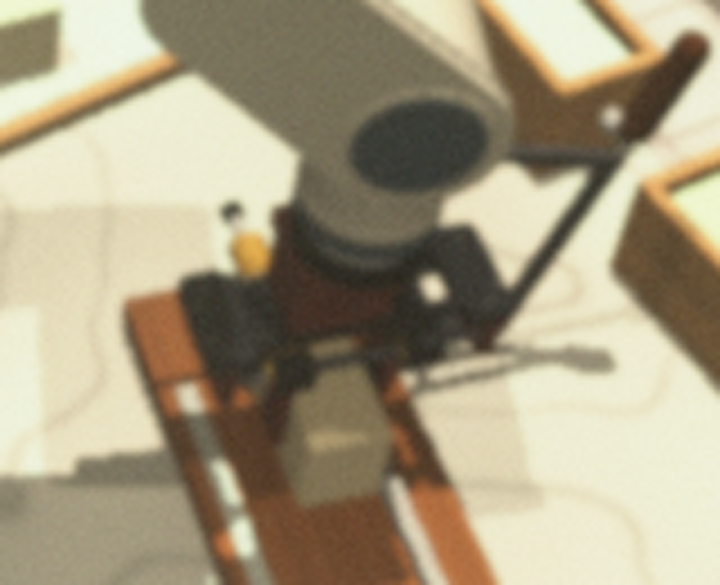

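View pics/c15.png

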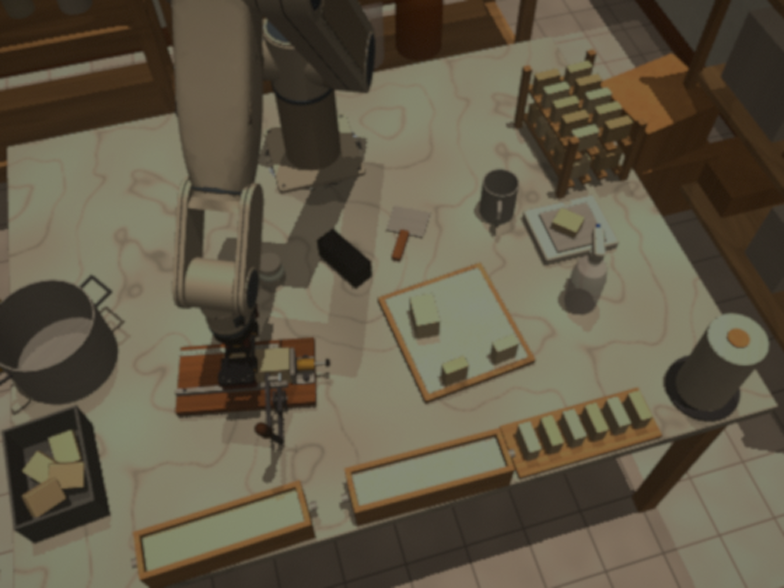

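The end of the block meets the plate in level, parallel lines (crop row 315), and the pin is no longer visible. The push holds steady at about 19 N along the cutter, of which the spring takes 9 N. The scene view shows the bow and the bystanders where they were, so I'm handing in.

Run:
```python
from st import *
st(); print(workorder.close_job())
```

```text
t 16.62 tcp [ 592.8 -262.9  233.2] jaw -11.73 x [-0.    -0.005 -1.   ] f [ -7.8 -17.8  -2.7] w 50.0 q6 -0.23
the job is handed in; nothing more can be done
None
```

The long block is on the cutter bed along the fence, with the plunger pushed in and its end against the stop plate. The arm is still gripping and pressing it there, and the job is handed in at 16.6 s.

I gripped the block about 21 mm from its middle, on the half away from the stop. I set it down about 35 mm short of the stop, eased it to the fence and slid it in.

**Last checks:**
- **Position:** the gripper stopped within about 0.1 mm of where the measured cutter pose put the stop. The block's end edge looks parallel to the plate in the wrist picture.
- **Force:** the push held steady at about 19 N along the slide. After the spring's 9 N, that leaves roughly 9 N on the plate.
- **Surroundings:** the bow and the other things look unmoved in the last scene picture.

**Checks that failed or disagreed:**
- **Plunger detector:** it could not confirm the plunger at the end. The wrist and side cameras found nothing, and the scene camera gave one wrong low-confidence hit. That the plunger is in rests on the pictures and the force rise.
- **Tilt and weight:** the tool leans about 0.3° under the push. The gripper still carries part of the block's weight, so the rear may sit a few tenths of a millimetre off the bed.

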